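# Stack the board tier on its base frame

### The arm

A 7-joint arm with a two-finger parallel gripper is mounted at the origin on the work surface. World frame = base frame: x ahead of the robot, y to its left, z up, the work surface at z = 0. Lengths are in m, angles in degrees, forces in N, time in s.
With the tool pointing down it reaches from about 0.425 to 0.95 m from the base axis. Payload 16.7 kg.
Tool frame: the origin (TCP) lies midway between the tips of the shut fingers; the grasp point (between the pads) lies 19 mm behind it; y points along the fingers, z is the direction in which the jaws open and shut, and the axes are right-handed (so a half turn about y gives the same grasp; the last joint's range is limited). The gripper opens to 94 mm and grips with 3 to 60 N. Pads are 16 mm wide; open, the fingers measure 119 mm over their backs; the gripper's body (75 mm by 177 mm) begins 78 mm behind the grasp point.
Start: joints at [64.716, 24.414, 4.234, 92.017, -1.954, 63.644, -3.845], TCP at [0.194, -0.646, 0.205] pointing down, gripper open.
Joint ranges: [-163.25, 163.25], [-28.42, 122.38], [-70.27, 78.77], [12.13, 141.07], [-58.53, 238.53], [9.26, 117.41], [-156.51, 156.51]. Speed limits (degrees/s): [108.29, 108.29, 136.94, 136.94, 172.46, 172.46, 172.46].

### API

Orientations are given as a 3x3 rotation matrix whose columns are the frame's x, y, z axes.
In Python, from rig import r gives the robot as it stands.
- The arm moves only by the tool play_rows, never from a script. Its argument "commands" is a list that holds one entry, the list of rows, each a list of 4 numbers: the shift along the tool's x, y, z as a fraction of full scale, then the turn about the tool's y as a fraction of full scale. A call has 1 to 10 rows; each row is the pose to reach, as a shift and turn from the pose measured when the call began, along the tool's axes at that moment; what a row does not reach only later rows make up. Full scale, the value 1, is 200 mm for a shift and 120 degrees for a turn. A row lasts 1/10 s, in which the tool goes at most 50 mm and 8.59 degrees, less where a joint would pass 70% of its speed; a pose out of reach is approached as far as the arm can. A call with a number of a shift or a turn outside -1 to 1 is refused whole. A call with a gripper value outside its range is refused whole. "claw" is the opening, from 0 (shut) to 1 (fully open), set as the call begins (left out, the last holds). The fingers move at their own pace and stop on an object; "newtons" is the grip in N (left out, the last holds). Time passes only in rows, so rows that repeat a pose let the fingers close. It gives the time, the measured TCP pose, the force and the opening at its end, in the units of the state.
- r.state(): the state, without advancing time (a new reading comes with each control period).
- r.snapshot(name): name is "scene" or "top" or "wrist"; returns the picture (480x640x3 uint8, blue, green, red); there is no depth.
- r.camera_info(name): a dict with "camera_matrix" (3x3 intrinsics, pixels), "xyz" and "rotation" of the camera in the world. Camera axes: x right, y down, z forward; pixel columns grow to the right and rows downward; lengths in m; the calibration is good to about 2 mm. A picture is of the moment at which its call begins: read the wrist's pose just before it. camera_info takes no time and is no camera call; for the wrist camera it gives the pose at the moment of the call.
- r.finish_job(): hands the job in, once; it reports no verdict.
The state is a dict: "t": time; "q": joint angles; "qd": joint speeds; "joint_efforts": joint torques, N m; "eef_pos": TCP position; "tool_rot": TCP orientation; "ft_force": force on the tool from outside, world axes, zero at the start; "moment": the same for the moment, N m; "gripper_width": finger opening in m.
Only numpy, scipy, OpenCV 4.12 (cv2) and the standard library are available. Lean on these libraries where they do the work, as an engineer would, in place of code of your own. Each camera call takes 0.05 s, during which the arm holds its last target.

### The job

Pick up the loose test tier by its black carrying handle and stack it on the base frame that it matches, the larger of the two, so that all four of its corner posts stand fully home in the four corner cups and it sits level. Lower it into the cups before letting go; do not drop it.

Things in the scene. Friction and masses are not known exactly. Their poses are not given: they have to be found in the camera images.
- tier_handle (a point): Loose tier, 0.4-0.85 kg, standing on 4 round steel posts (14 mm thick, at x +-75, y +-55 mm); its deck with a circuit board lies between them, all parts under 72 mm. Above it runs a black handle bar along x, 138 long, 16 wide, 16 high, on uprights at x +-64. Point: middle of the bar, 125 mm above the posts' feet, over the centre of mass. x along the long side, z up; a half turn is no difference.
- base_seat (a point): The larger base frame, fixed, flat on the bench, about 195 x 155 mm: rails and 4 open flared square corner cups at x +-75, y +-55 mm, 26 mm wide inside at the floor, 40 at the mouth, 25 deep. Floors 30 mm, mouths 55 mm above the bench. Point: centre of the four cups at floor height, so 125 mm below the handle point when posts are home. x along the long side, z up; a half turn is no difference.
- small_seat (a point): Bystander: the smaller base frame, same make and heights, fixed, flat on the bench, about 145 x 117 mm: cups at x +-50, y +-36 mm, so the tier's posts do not fit it. Point: centre of its four cups at floor height, 30 mm above the bench. x along the long side, z up.

How it is judged:
By the outcome, as a careful person would: the job done as asked, in the order asked, and still so for the second after the job is handed in, with the robot touching nothing.
It also fails if it takes over 38 s, if anything falls off the work surface, if the arm or the gripper's body presses on something with over 40 N, if the wrist force passes 120 N, or if a joint passes its speed limit or range.

## Working session

There is one attempt and no reset: what is moved stays moved. The work goes in short steps, Python scripts to look and compute and a tool call to move; the robot and the scene stay as the last step left them, time stands still between calls to the robot, and variables do not carry over. Pictures are saved under pics/ and viewed, and the job is handed in when it is done.

Besides the shell and the picture viewer there is one more tool, called after "Call:" in YAML: its name, and indented under it one key for each argument. play_rows: Moves the arm, as the interface text tells. Shift numbers are shares of 200 mm and turn numbers shares of 120 degrees, none past 1 either way. Its arguments: {"type":"object","properties":{"commands":{"type":"array","items":{"type":"array","items":{"type":"array","items":{"type":"number","minimum":-1,"maximum":1}}}},"claw":{"type":"number"},"newtons":{"type":"number"}},"required":["commands"]}

```bash
ls; mkdir -p pics
python3 - <<'E'
from rig import r
import cv2,json
print(r.state())
for n in("scene","top","wrist"):
    print(n,r.camera_info(n)); cv2.imwrite(f"pics/a_{n}.png",r.snapshot(n))
E
```

```text
pics
{'t': 0.0, 'q': array([64.71686534, 24.44892757,  4.22941405, 92.05191014, -1.95426136,
       63.64477754, -3.84308909]), 'qd': array([-0.0083234 ,  0.09913018,  0.01576974, -0.06446469,  0.01124001,
        0.00853893,  0.10924434]), 'joint_efforts': array([ 9.44456806e-04, -9.35810566e+01,  3.66749190e+00, -4.54184103e+01,
       -4.86762892e-02,  2.03228270e-02,  1.24430894e-04]), 'eef_pos': array([ 0.19402953, -0.6460462 ,  0.20478559]), 'tool_rot': array([[-9.57729131e-01, -4.37764678e-04,  2.87671201e-01],
       [-2.87671525e-01,  1.20633032e-03, -9.57728374e-01],
       [ 7.22331611e-05, -9.99999177e-01, -1.28127012e-03]]), 'ft_force': array([-0.26707   ,  0.87175154,  0.37420758]), 'moment': array([-0.04719087,  0.00200581, -0.01877288]), 'gripper_width': 0.0938981462464365}
scene {'camera_matrix': array([[466.34023414,   0.        , 315.67352343],
       [  0.        , 466.34023414, 236.99917712],
       [  0.        ,   0.        ,   1.        ]]), 'xyz': array([ 0.96236554, -0.18848234,  0.93943149]), 'rotation': array([[ 0.43424068,  0.787646  , -0.43709131],
     
[... 207 characters left out ...]
7028555],
       [  0.        ,   0.        ,   1.        ]]), 'xyz': array([0.34870922, 0.00717609, 1.1353817 ]), 'rotation': array([[-3.00039220e-02, -9.83891461e-01,  1.76230976e-01],
       [-9.99549774e-01,  2.95541817e-02, -5.17676585e-03],
       [-1.14986558e-04, -1.76306955e-01, -9.84335230e-01]])}
wrist {'camera_matrix': array([[360.88648451,   0.        , 322.94141761],
       [  0.        , 360.88648451, 241.82686437],
       [  0.        ,   0.        ,   1.        ]]), 'xyz': array([ 0.27049223, -0.62330629,  0.38430079]), 'rotation': array([[ 0.28729071, -0.92069049, -0.26418378],
       [-0.95784176, -0.27666299, -0.07743871],
       [-0.00179279,  0.27529368, -0.9613585 ]])}
```

View pics/a_scene.png

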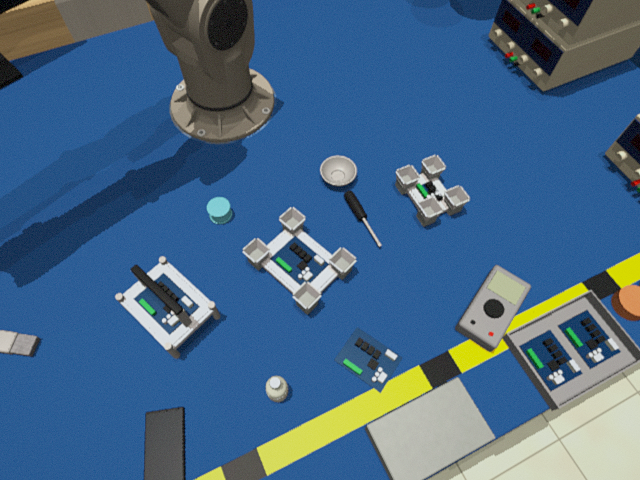

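View pics/a_top.png

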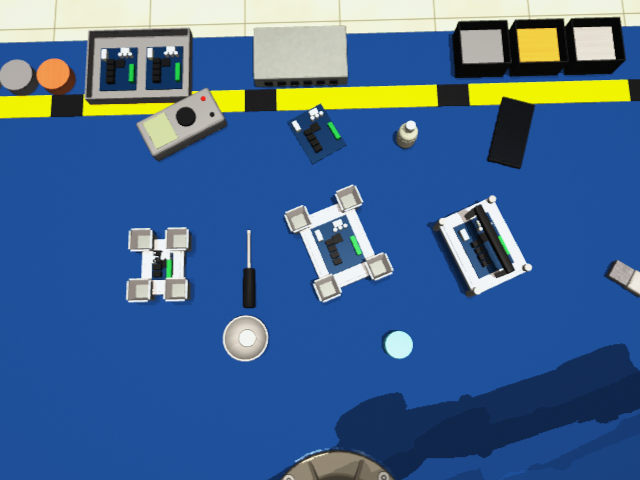

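View pics/a_wrist.png

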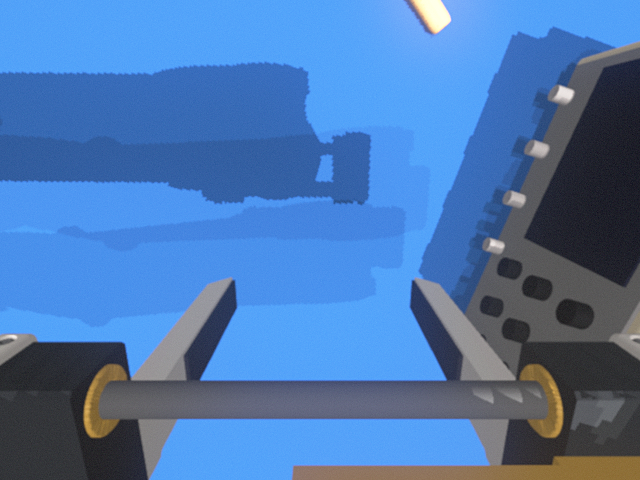

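The scene view shows the tier with its black handle from (137,268) to (187,318), the large base near (300,260), and the small frame near (432,190). In the top view they are at about (485,245), (337,243) and (158,265).

Run:
```python
import cv2,numpy as np
t=cv2.imread("pics/a_top.png");s=cv2.imread("pics/a_scene.png")
a=cv2.resize(t[180:305,275:400],(500,500),interpolation=cv2.INTER_CUBIC)
b=cv2.resize(s[205:315,240:365],(568,500),interpolation=cv2.INTER_CUBIC)
cv2.imwrite("pics/c1.png",cv2.resize(np.hstack([a,b[:, :500]]),(800,400)))
a=cv2.resize(t[185:305,425:545],(400,400),interpolation=cv2.INTER_CUBIC)
b=cv2.resize(s[245:365,105:225],(400,400),interpolation=cv2.INTER_CUBIC)
cv2.imwrite("pics/c2.png",np.hstack([a,b]))
```

```text
(no output)
```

View pics/c1.png

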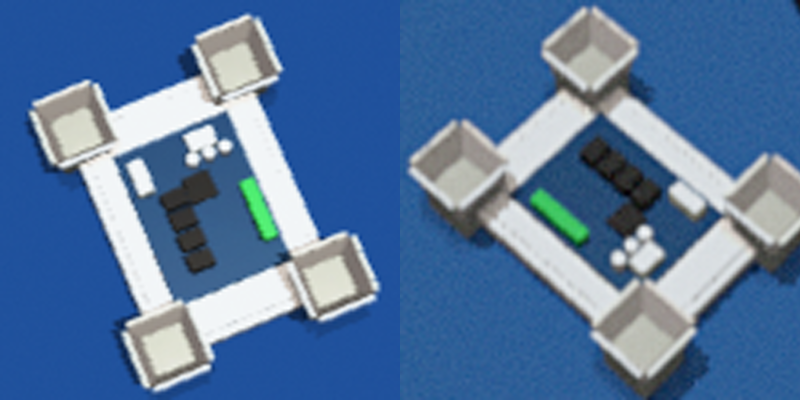

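View pics/c2.png

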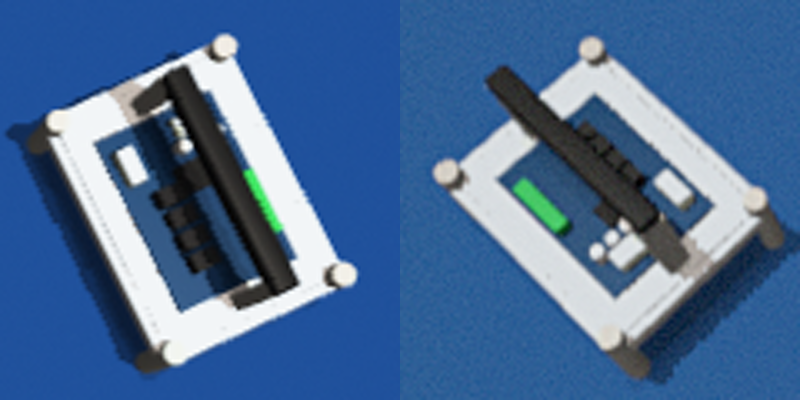

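```bash
cat > h.py <<'E'
import numpy as np,cv2,itertools
C={}
def ray(ci,uv):
    K,R,p=ci["camera_matrix"],ci["rotation"],ci["xyz"]
    d=R@np.linalg.inv(K)@np.array([uv[0],uv[1],1.]);return p,d/np.linalg.norm(d)
def onz(ci,uv,z):
    p,d=ray(ci,uv);return p+d*(z-p[2])/d[2]
def tri(c1,u1,c2,u2):
    p1,d1=ray(c1,u1);p2,d2=ray(c2,u2)
    s=np.linalg.lstsq(np.c_[d1,-d2],p2-p1,rcond=None)[0]
    a,b=p1+s[0]*d1,p2+s[1]*d2;return (a+b)/2,np.linalg.norm(a-b)
def proj(ci,P):
    v=ci["camera_matrix"]@ci["rotation"].T@(np.asarray(P)-ci["xyz"]);return v[:2]/v[2]
E
python3 - <<'E'
from rig import r
from h import *
np.set_printoptions(precision=4,suppress=True)
ct,cs=r.camera_info("top"),r.camera_info("scene")
def match(T,S):
    out=[]
    for u in T:
        best=min((tri(ct,u,cs,v) for v in S),key=lambda x:x[1]);out.append(best[0]);print(best[0],"gap %.4f"%best[1])
    return np.array(out)
def T(l,o,s): return [np.array(o)+np.array(p)/s for p in l]
print("posts");P=match(T([(225,46),(57,122),(342,273),(175,352)],(425,185),3.3333),T([(192+400-400,48),(47,172),(356,199),(212,338)],(105,245),3.3333))
print("mean",P.mean(0),[np.linalg.norm(P[i]-P[j]) for i,j in itertools.combinations(range(4),2)])
d=P[0]-P[2]+P[1]-P[3];print("yaw",np.degrees(np.arctan2(d[1],d[0])))
print("handle top ends")
H=match(T([(180,72),(282,286)],(425,185),3.3333),T([(94,77),(252,215)],(105,245),3.3333));print(H.mean(0));d=H[0]-H[1];print(np.degrees(np.arctan2(d[1],d[0])),np.linalg.norm(d))
print("cups")
B=match(T([(236,59),(73,125),(334,277),(167,344)],(275,180),3.2),T([(190,50),(59,168),(380-4,205),(243,330)],(240,205),3.635))
B2=np.array([onz(ct,u,.055) for u in T([(236,59),(73,125),(334,277),(167,344)],(275,180),3.2)])
for X in(B,B2):
    print(X.mean(0),[np.linalg.norm(X[i]-X[j]).round(4) for i,j in itertools.combinations(range(4),2)])
    d=X[0]-X[2]+X[1]-X[3];print("yaw",np.degrees(np.arctan2(d[1],d[0])))
# extents small frame
print("small",onz(ct,(158,265),.055))
E
```

```text
posts
[ 0.5636 -0.2593  0.2788] gap 0.0025
[ 0.574  -0.223   0.0652] gap 0.0025
[ 0.4789 -0.3831  0.0664] gap 0.0012
[ 0.436  -0.2816  0.0672] gap 0.0025
mean [ 0.5131 -0.2867  0.1194] [np.float64(0.21689196751254797), np.float64(0.2600495701830594), np.float64(0.24808032770994237), np.float64(0.18625103274368304), np.float64(0.14991109609085954), np.float64(0.11022846686704643)]
yaw 39.325781523432426
handle top ends
[ 0.5869 -0.2769  0.1313] gap 0.0068
[ 0.4654 -0.3297  0.1247] gap 0.0018
[ 0.5261 -0.3033  0.128 ]
23.48919670449333 0.13266561659851742
cups
[ 0.6314 -0.0418  0.0469] gap 0.0024
[0.5927 0.0624 0.0441] gap 0.0033
[ 0.4911 -0.0968  0.0467] gap 0.0033
[0.4523 0.0069 0.0507] gap 0.0019
[ 0.5419 -0.0173  0.0471] [np.float64(0.1112), np.float64(0.1507), np.float64(0.1856), np.float64(0.1889), np.float64(0.1512), np.float64(0.1107)]
yaw 21.497310698813866
[ 0.5399 -0.0184  0.055 ] [np.float64(0.1101), np.float64(0.1498), np.float64(0.1838), np.float64(0.1869), np.float64(0.1484), np.float64(0.1102)]
yaw 21.519083123017687
small [0.5057 0.3363 0.055 ]
```

Run:
```python
from rig import r
from h import *
np.set_printoptions(precision=4,suppress=True)
ct,cs=r.camera_info("top"),r.camera_info("scene")
def T(l,o,s): return [np.array(o)+np.array(p)/s for p in l]
for c,L,o in((ct,[(225,46),(57,122),(342,273),(175,352)],(425,185)),(cs,[(212,338),(356,199),(47,172),(192,48)],(105,245))):
    X=np.array([onz(c,u,.067) for u in T(L,o,3.33333)]);print(X,X.mean(0),[np.linalg.norm(X[i]-X[j]).round(4) for i,j in itertools.combinations(range(4),2)])
    d=X[0]-X[2]+X[1]-X[3];print(np.degrees(np.arctan2(d[1],d[0])))
for c,L,o in((ct,[(180,72),(282,286)],(425,185)),(cs,[(252,215),(94,77)],(105,245))):
    X=np.array([onz(c,u,.133) for u in T(L,o,3.33333)]);print("handle",X.mean(0),X)
L=[(190,50),(59,168),(376,205),(243,330)]
X=np.array([onz(cs,u,.055) for u in T(L,(240,205),3.635)]);print(X,X.mean(0))
s=r.state();y=-20
for a in (22,):
    u=np.array([np.cos(np.radians(a)),np.sin(np.radians(a)),0])
R=s["tool_rot"];print(R)
```

```text
[[ 0.6165 -0.3267  0.067 ]
 [ 0.5733 -0.2238  0.067 ]
 [ 0.4787 -0.3835  0.067 ]
 [ 0.4358 -0.2829  0.067 ]] [ 0.5261 -0.3042  0.067 ] [np.float64(0.1116), np.float64(0.149), np.float64(0.1859), np.float64(0.1856), np.float64(0.1497), np.float64(0.1094)]
22.832205172141876
[[ 0.6192 -0.3234  0.067 ]
 [ 0.5752 -0.2217  0.067 ]
 [ 0.4794 -0.3824  0.067 ]
 [ 0.4364 -0.2804  0.067 ]] [ 0.5276 -0.302   0.067 ] [np.float64(0.1108), np.float64(0.1517), np.float64(0.1878), np.float64(0.187), np.float64(0.1507), np.float64(0.1107)]
22.89029337041535
handle [ 0.5252 -0.3029  0.133 ] [[ 0.5858 -0.2798  0.133 ]
 [ 0.4645 -0.326   0.133 ]]
handle [ 0.5295 -0.3013  0.133 ] [[ 0.5888 -0.2734  0.133 ]
 [ 0.4701 -0.3291  0.133 ]]
[[ 0.455   0.0068  0.055 ]
 [ 0.496  -0.0961  0.055 ]
 [ 0.5977  0.0609  0.055 ]
 [ 0.6348 -0.042   0.055 ]] [ 0.5459 -0.0176  0.055 ]
[[-0.9577 -0.0003  0.2877]
 [-0.2877  0.0009 -0.9577]
 [ 0.0001 -1.     -0.0009]]
```

Call:
play_rows:
  commands:
    - [[-0.1, 0, -0.056, 0], [-0.2, 0, -0.112, 0], [-0.3, 0, -0.168, 0], [-0.4, 0, -0.224, 0], [-0.5, 0, -0.28, 0], [-0.6, 0, -0.336, 0], [-0.7, 0, -0.392, 0], [-0.8, 0, -0.448, 0], [-0.9, 0, -0.504, 0], [-1, 0, -0.56, 0]]
  claw: 1

```text
t: 1.15
eef_pos: [0.3539, -0.4805, 0.2049]
tool_rot: [[-0.958, -0.001, 0.288], [-0.288, 0.001, -0.958], [0.0, -1.0, -0.001]]
ft_force: [1.7, 0.3, 0.2]
gripper_width: 0.094
```

Call:
play_rows:
  commands:
    - [[-0.1, 0, -0.056, 0], [-0.2, 0, -0.112, 0], [-0.3, 0, -0.168, -0.01], [-0.4, 0, -0.224, -0.02], [-0.5, 0, -0.28, -0.03], [-0.6, 0, -0.336, -0.04], [-0.7, 0, -0.392, -0.052], [-0.8, 0, -0.448, -0.052], [-0.9, 0, -0.504, -0.052], [-1, 0, -0.56, -0.052]]

```text
t: 2.15
eef_pos: [0.5145, -0.3142, 0.205]
tool_rot: [[-0.92, -0.001, 0.391], [-0.391, 0.001, -0.92], [0.0, -1.0, -0.001]]
ft_force: [-0.4, -1.0, -0.2]
gripper_width: 0.094
```

```bash
cat > look.py <<'E'
import sys,cv2,pickle
from rig import r
n=sys.argv[1]; cams=sys.argv[2:]
for c in cams:
    s=r.state();ci=r.camera_info(c);im=r.snapshot(c);cv2.imwrite(f"pics/{n}_{c}.png",im);pickle.dump((s,ci),open(f"pics/{n}_{c}.pkl","wb"))
print(s["t"],s["eef_pos"],s["qd"].round(2))
E
python3 look.py b wrist top
```

```text
2.2 [ 0.51723499 -0.31074573  0.20488978] [ 0.99 -0.38 -0.02  0.86 -0.6  -0.27  4.06]
```

View pics/b_wrist.png

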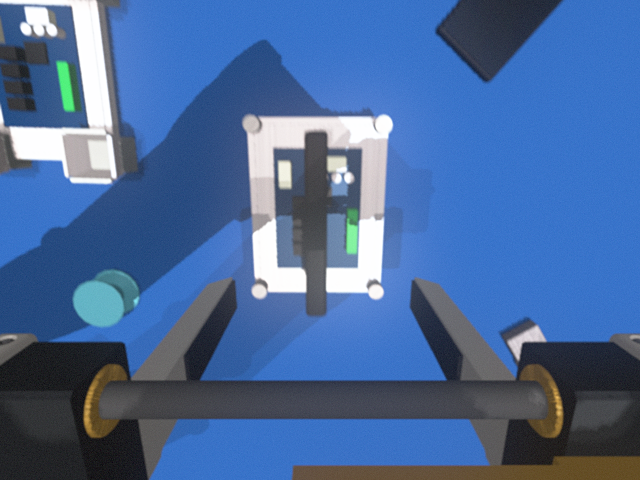

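The wrist view shows the tier ahead of the jaws. Its bar runs from (316,132) to (316,312), with posts at (251,124), (384,124), (260,289) and (376,289).

Run:
```python
from h import *
from rig import r
import pickle
np.set_printoptions(precision=4,suppress=True)
s,ci=pickle.load(open("pics/b_wrist.pkl","rb"))
g=cv2.imread("pics/b_wrist.png").max(2)
for y in (140,160,255,285,300,308): 
    x=np.where(g[y,290:345]<60)[0]+290;print(y,x.min(),x.max(),end='; ')
a,b=onz(ci,(315.5,132),.133),onz(ci,(316,308),.133);print(a,b,(a+b)/2,np.linalg.norm(a-b),np.degrees(np.arctan2(*(a-b)[1::-1])))
X=np.array([onz(ci,u,.067) for u in [(251,124),(384,124),(260,289),(376,289)]]);print(X,X.mean(0));d=X[0]-X[2]+X[1]-X[3];print(np.degrees(np.arctan2(d[1],d[0])),[np.linalg.norm(X[i]-X[j]).round(4) for i,j in itertools.combinations(range(4),2)])
s=r.state();R=s["tool_rot"];print(s["eef_pos"],R)
for t in ([.527,-.303,.106],(X.mean(0)*[1,1,0]+[0,0,.106])): print((R.T@(t-s["eef_pos"]))/.2)
print(np.degrees(np.arctan2(R[0,2],-R[1,2])))
```

```text
Traceback (most recent call last):
ValueError: zero-size array to reduction operation minimum which has no identity
```

Run:
```python
from h import *
from rig import r
import pickle
np.set_printoptions(precision=4,suppress=True)
s,ci=pickle.load(open("pics/b_wrist.pkl","rb"))
a,b=onz(ci,(315.5,132),.133),onz(ci,(316,308),.133);print(a,b,(a+b)/2,np.linalg.norm(a-b),np.degrees(np.arctan2(*(a-b)[1::-1])))
X=np.array([onz(ci,u,.067) for u in [(251,124),(384,124),(260,289),(376,289)]]);print(X,X.mean(0));d=X[0]-X[2]+X[1]-X[3];print(np.degrees(np.arctan2(d[1],d[0])),[np.linalg.norm(X[i]-X[j]).round(4) for i,j in itertools.combinations(range(4),2)])
s=r.state();R=s["tool_rot"];print(s["eef_pos"],R)
for t in ([.527,-.303,.106],(X.mean(0)*[1,1,0]+[0,0,.106])): print((R.T@(t-s["eef_pos"]))/.2)
print(np.degrees(np.arctan2(R[0,2],-R[1,2])))
```

```text
[ 0.5896 -0.2765  0.133 ] [ 0.471  -0.3265  0.133 ] [ 0.5303 -0.3015  0.133 ] 0.12878451138735061 22.851433625984047
[[ 0.5749 -0.2226  0.067 ]
 [ 0.6184 -0.325   0.067 ]
 [ 0.4377 -0.2813  0.067 ]
 [ 0.4809 -0.3827  0.067 ]] [ 0.528  -0.3029  0.067 ]
22.951359994706834 [np.float64(0.1113), np.float64(0.1492), np.float64(0.1857), np.float64(0.1859), np.float64(0.1491), np.float64(0.1103)]
[ 0.5161 -0.3121  0.2049] [[-0.9187  0.0001  0.3949]
 [-0.3949  0.0023 -0.9187]
 [-0.001  -1.     -0.002 ]]
[-0.0676  0.4944 -0.0191]
[-0.0723  0.4944 -0.0176]
23.262563024121818
```

Call:
play_rows:
  commands:
    - [[-0.04, 0, -0.01, 0.002], [-0.07, 0.05, -0.018, 0.003], [-0.07, 0.12, -0.018, 0.003], [-0.07, 0.2, -0.018, 0.003], [-0.07, 0.28, -0.018, 0.003], [-0.07, 0.36, -0.018, 0.003], [-0.07, 0.42, -0.018, 0.003], [-0.07, 0.47, -0.018, 0.003], [-0.07, 0.494, -0.018, 0.003], [-0.07, 0.494, -0.018, 0.003]]
  claw: 1

```text
t: 3.25
eef_pos: [0.5272, -0.303, 0.1054]
tool_rot: [[-0.921, -0.001, 0.389], [-0.389, 0.003, -0.921], [-0.0, -1.0, -0.003]]
ft_force: [0.6, -0.5, 1.1]
gripper_width: 0.0939
```

Call:
play_rows:
  commands:
    - [[0, 0, 0, 0], [0, 0, 0, 0], [0, 0, 0, 0], [0, 0, 0, 0], [0, 0, 0, 0], [0, 0, 0, 0], [0, 0, 0, 0], [0, 0, 0, 0], [0, 0, 0, 0], [0, 0, 0, 0]]
  claw: 0
  newtons: 45

```text
t: 4.25
eef_pos: [0.5272, -0.303, 0.1054]
tool_rot: [[-0.921, -0.001, 0.389], [-0.389, 0.003, -0.921], [-0.0, -1.0, -0.003]]
ft_force: [0.1, -0.8, -0.1]
gripper_width: 0.0175
```

Call:
play_rows:
  commands:
    - [[0, 0, 0, 0], [0, 0, 0, 0], [0, -0.01, 0, 0], [0, -0.04, 0, 0], [0, -0.1, 0, 0], [0, -0.18, 0, 0], [0, -0.28, 0, 0], [0, -0.38, 0, 0], [0, -0.45, 0, 0], [0, -0.47, 0, 0]]

```text
t: 5.25
eef_pos: [0.528, -0.3035, 0.2016]
tool_rot: [[-0.921, 0.002, 0.389], [-0.389, 0.002, -0.921], [-0.002, -1.0, -0.001]]
ft_force: [-0.6, 0.1, -4.1]
gripper_width: 0.0155
```

```bash
python3 look.py d scene wrist; python3 -c "
from rig import r;print(r.state())"
```

```text
5.3 [ 0.52774936 -0.30348828  0.20106115] [-0.03  1.19  0.01  1.34  0.09 -1.51 -0.1 ]
{'t': 5.35, 'q': array([ 30.35472366,  18.84692721,  -8.05659532, 100.69514839,
         2.83819465,  60.70685626, -45.77352125]), 'qd': array([-0.01101467,  1.10608667,  0.05272352,  1.0676092 ,  0.07730347,
       -0.82335402, -0.13023239]), 'joint_efforts': array([ 5.25009551e-02, -8.71151733e+01, -6.84967451e-01, -4.73219240e+01,
       -8.85627349e-02,  3.23592955e-01,  3.21503123e-02]), 'eef_pos': array([ 0.52737187, -0.30330199,  0.1999374 ]), 'tool_rot': array([[-9.21231652e-01,  7.09962515e-05,  3.89014445e-01],
       [-3.89013325e-01,  2.23907566e-03, -9.21229407e-01],
       [-9.36436611e-04, -9.99997491e-01, -2.03508888e-03]]), 'ft_force': array([-0.66850864, -0.71776666, -4.72222552]), 'moment': array([ 0.01231751, -0.01155596, -0.02614338]), 'gripper_width': 0.01559440414432938}
```

View pics/d_scene.png

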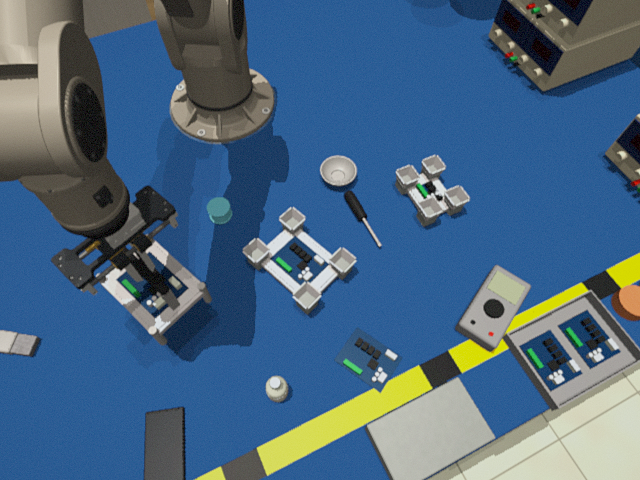

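View pics/d_wrist.png

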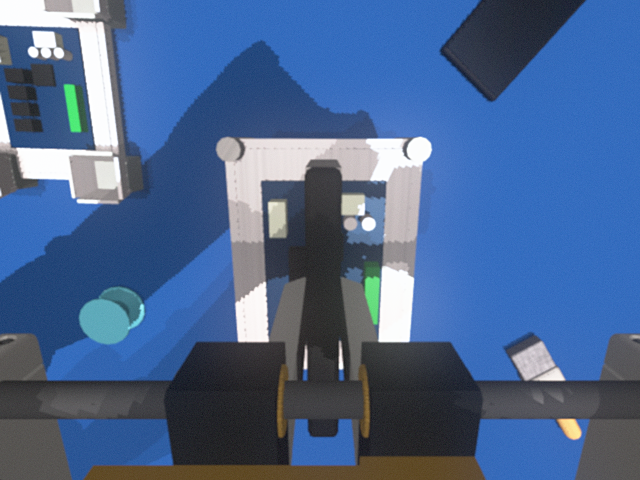

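Call:
play_rows:
  commands:
    - [[-0.01, 0, -0.02, 0], [-0.03, 0, -0.06, 0], [-0.065, 0, -0.13, 0.002], [-0.105, 0, -0.21, 0.004], [-0.15, 0, -0.3, 0.006], [-0.195, 0, -0.39, 0.008], [-0.235, 0, -0.47, 0.01], [-0.27, 0, -0.54, 0.012], [-0.29, 0, -0.58, 0.012], [-0.3, 0, -0.6, 0.012]]

```text
t: 6.35
eef_pos: [0.5359, -0.1682, 0.1999]
tool_rot: [[-0.93, -0.0, 0.367], [-0.367, 0.003, -0.93], [-0.001, -1.0, -0.002]]
ft_force: [-1.5, 0.2, -3.7]
gripper_width: 0.0155
```

```bash
python3 look.py e wrist
```

```text
6.35 [ 0.5359225  -0.16816715  0.19991388] [-2.37 -0.78 -0.54  0.79  0.49 -0.26 -4.01]
```

View pics/e_wrist.png

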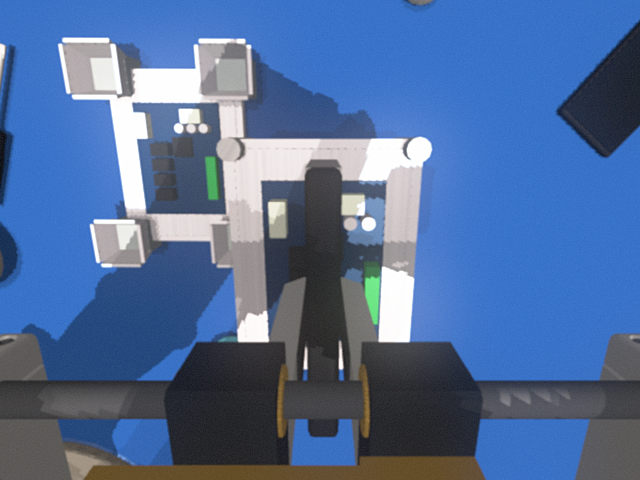

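Now three cup mouths of the base are visible at about (95,68), (224,68) and (122,243), with the tier's front posts at (230,149) and (418,149). I'll zoom in.

Run:
```python
import cv2
t=cv2.imread("pics/e_wrist.png")
cv2.imwrite("pics/e1.png",cv2.resize(t[30:180,50:250],(800,600),interpolation=cv2.INTER_CUBIC))
cv2.imwrite("pics/e2.png",cv2.resize(t[200:280,80:240],(800,400),interpolation=cv2.INTER_CUBIC))
```

```text
(no output)
```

View pics/e1.png

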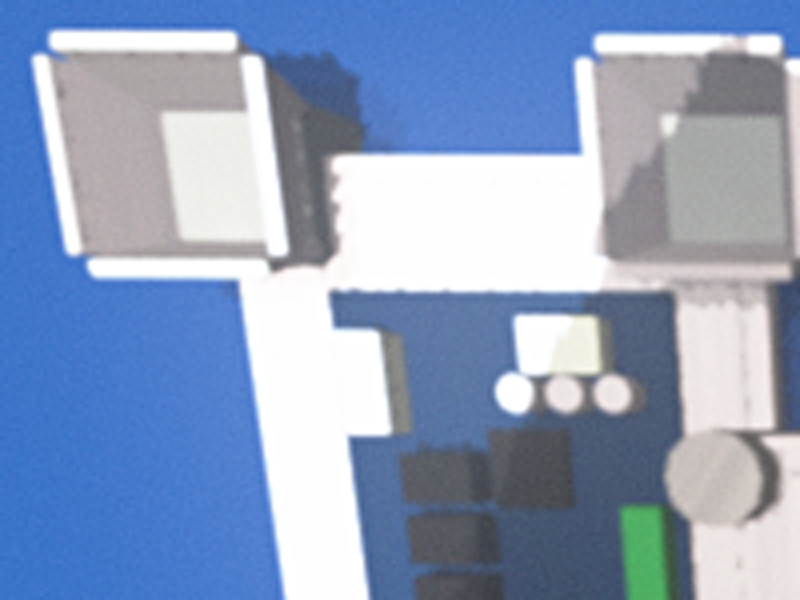

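View pics/e2.png

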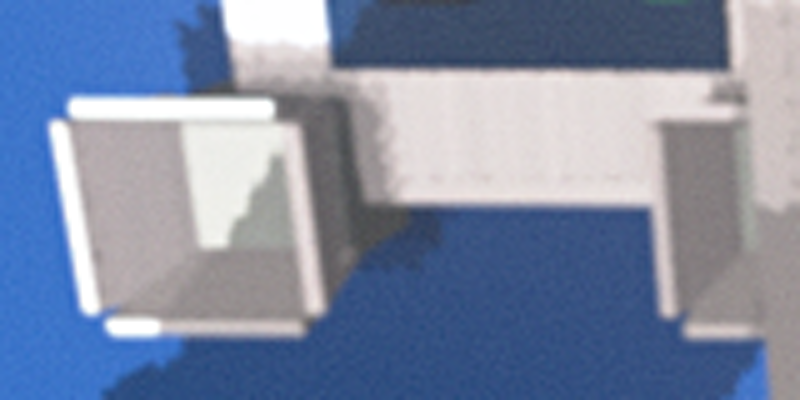

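Run:
```python
from h import *
from rig import r
import pickle
np.set_printoptions(precision=4,suppress=True)
s,ci=pickle.load(open("pics/e_wrist.pkl","rb"))
X=np.array([onz(ci,u,.055) for u in [(90.5,68.6),(225.5,69.3),(118,243.5),(235.8,243.5)]]);print(X,X.mean(0));d=X[0]-X[2]+X[1]-X[3];print(np.degrees(np.arctan2(d[1],d[0])),[np.linalg.norm(X[i]-X[j]).round(4) for i,j in itertools.combinations(range(4),2)])
f=X[0]-X[1];print("yaw short",np.degrees(np.arctan2(f[1],f[0]))-90)
base=X.mean(0)
tcp=s["eef_pos"];R=s["tool_rot"]
zt=tcp[2]-.1054+.067
P=np.array([onz(ci,u,zt) for u in [(230,149),(418.5,149)]]);print("posts tool frame",(P-tcp)@R, "expect x -.075ish z +-.055")
f=P[0]-P[1];print("tier yaw",np.degrees(np.arctan2(f[1],f[0]))-90, "tool yaw",np.degrees(np.arctan2(R[0,2],-R[1,2])))
s=r.state();R=s["tool_rot"];print(s["eef_pos"])
for t in(base,[.543,-.018,0]): print(R.T@(np.array([t[0],t[1],s["eef_pos"][2]])-s["eef_pos"])/.2)
```

```text
[[ 0.5912  0.0602  0.055 ]
 [ 0.6315 -0.0435  0.055 ]
 [ 0.4514  0.0059  0.055 ]
 [ 0.492  -0.0969  0.055 ]] [ 0.5415 -0.0186  0.055 ]
21.100183863164627 [np.float64(0.1112), np.float64(0.15), np.float64(0.1858), np.float64(0.1867), np.float64(0.1493), np.float64(0.1106)]
yaw short 21.214407847472955
posts tool frame [[-0.0739  0.0386 -0.0547]
 [-0.0739  0.0383  0.0556]] expect x -.075ish z +-.055
tier yaw 21.521834586722477 tool yaw 21.53874889536522
[ 0.536  -0.1681  0.2   ]
[-0.3002  0.0019 -0.6852]
[-0.3081  0.0019 -0.6853]
```

Call:
play_rows:
  commands:
    - [[-0.01, 0, -0.02, 0], [-0.03, 0, -0.07, 0.002], [-0.065, 0, -0.15, 0.002], [-0.11, 0, -0.25, 0.002], [-0.155, 0, -0.35, 0.002], [-0.2, 0, -0.45, 0.002], [-0.24, 0, -0.54, 0.002], [-0.275, 0, -0.62, 0.002], [-0.295, 0, -0.665, 0.002], [-0.305, 0, -0.686, 0.002]]

```text
t: 7.4
eef_pos: [0.5423, -0.0171, 0.2004]
tool_rot: [[-0.931, -0.0, 0.364], [-0.364, 0.003, -0.931], [-0.001, -1.0, -0.003]]
ft_force: [-0.1, -0.0, -4.3]
gripper_width: 0.0158
```

Call:
play_rows:
  commands:
    - [[0, 0.02, 0, 0], [0, 0.05, 0, 0], [0, 0.08, 0, 0], [0, 0.1, 0, 0], [0, 0.1, 0, 0]]

```text
t: 7.9
eef_pos: [0.5419, -0.0175, 0.1795]
tool_rot: [[-0.932, -0.002, 0.363], [-0.363, 0.003, -0.932], [0.001, -1.0, -0.003]]
ft_force: [0.3, -0.2, -3.9]
gripper_width: 0.0157
```

```bash
python3 look.py f wrist scene
python3 - <<'E'
import cv2
t=cv2.imread("pics/f_scene.png")
cv2.imwrite("pics/f1.png",cv2.resize(t[170:350,210:410],(667,600),interpolation=cv2.INTER_CUBIC))
E
```

```text
7.95 [ 0.54216023 -0.01738463  0.17998344] [-0.03 -0.37 -0.04 -0.55 -0.1   0.28  0.06]
```

View pics/f_wrist.png

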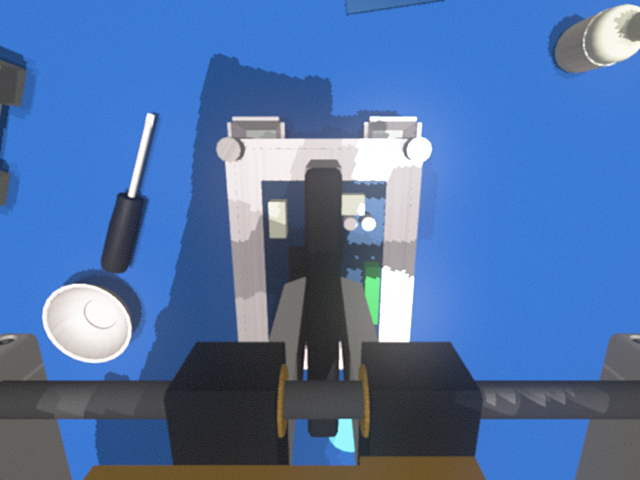

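View pics/f1.png

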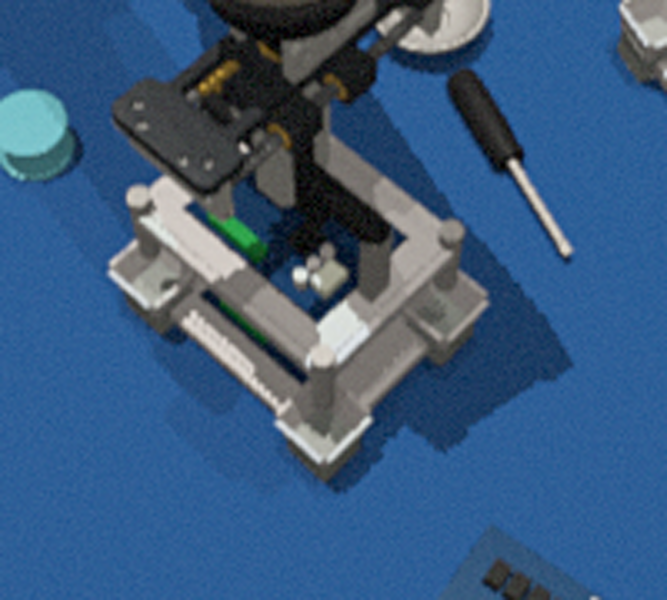

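The front posts are lined up over the cups, and in the scene crop three posts stand over the middles of their mouths. Now I'll lower slowly.

Call:
play_rows:
  commands:
    - [[0, 0.015, 0, 0], [0, 0.035, 0, 0], [0, 0.055, 0, 0], [0, 0.075, 0, 0], [0, 0.095, 0, 0], [0, 0.115, 0, 0], [0, 0.135, 0, 0], [0, 0.15, 0, 0], [0, 0.155, 0, 0], [0, 0.155, 0, 0]]

```text
t: 9.0
eef_pos: [0.5423, -0.0172, 0.1492]
tool_rot: [[-0.932, -0.001, 0.364], [-0.364, 0.003, -0.932], [-0.0, -1.0, -0.003]]
ft_force: [1.0, -0.7, -4.2]
gripper_width: 0.0155
```

```bash
python3 look.py g scene;  python3 - <<'E'
import cv2
from rig import r
s=r.state();print(s["ft_force"],s["moment"],s["eef_pos"])
t=cv2.imread("pics/g_scene.png")
cv2.imwrite("pics/g1.png",cv2.resize(t[170:350,210:410],(667,600),interpolation=cv2.INTER_CUBIC))
E
```

```text
9.0 [ 0.54229506 -0.01716511  0.1491629 ] [ 0.06 -0.25  0.09 -0.27 -0.02  0.17 -0.03]
[ 0.18926885 -0.73100261 -4.1099268 ] [-0.02977272 -0.03876224 -0.02086882] [ 0.54238679 -0.01719286  0.14932651]
```

View pics/g1.png

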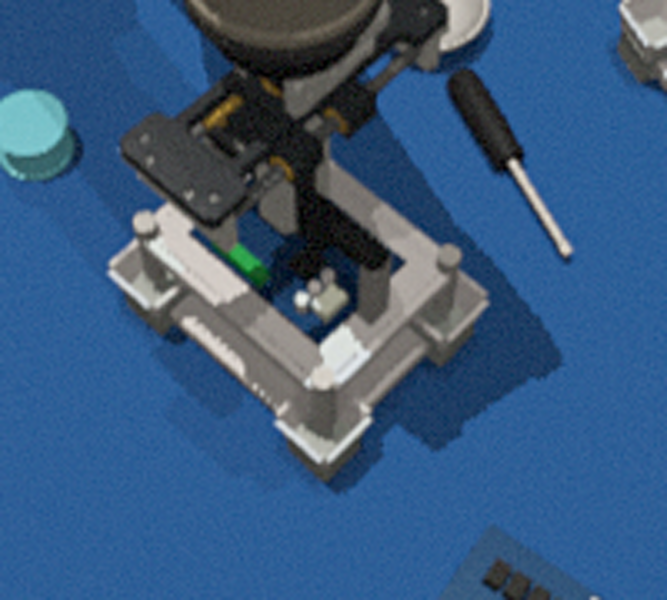

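The three visible posts are inside their cups, and only the tier's weight shows on the wrist. About 14 mm remain.

Call:
play_rows:
  commands:
    - [[0, 0.01, 0, 0], [0, 0.02, 0, 0], [0, 0.03, 0, 0], [0, 0.04, 0, 0], [0, 0.05, 0, 0], [0, 0.058, 0, 0], [0, 0.062, 0, 0], [0, 0.066, 0, 0], [0, 0.068, 0, 0], [0, 0.068, 0, 0]]

```text
t: 10.05
eef_pos: [0.5424, -0.0172, 0.1357]
tool_rot: [[-0.932, -0.0, 0.364], [-0.364, 0.003, -0.932], [-0.001, -1.0, -0.003]]
ft_force: [0.1, 0.3, -4.8]
gripper_width: 0.0155
```

Not touching yet, so I'll creep down in sub-millimetre steps.

Call:
play_rows:
  commands:
    - [[0, 0.002, 0, 0], [0, 0.004, 0, 0], [0, 0.006, 0, 0], [0, 0.006, 0, 0]]

```text
t: 10.45
eef_pos: [0.5426, -0.0172, 0.1353]
tool_rot: [[-0.932, 0.0, 0.363], [-0.363, 0.003, -0.932], [-0.001, -1.0, -0.002]]
ft_force: [-4.3, -1.1, 8.4]
gripper_width: 0.0158
```

Contact came at TCP z = 0.1353, where 0.1354 was expected for posts home. I'll check with a picture before letting go.

```bash
python3 look.py i scene;  python3 - <<'E'
import cv2
from rig import r
s=r.state();print(s["ft_force"],s["moment"],s["eef_pos"])
t=cv2.imread("pics/i_scene.png")
cv2.imwrite("pics/i1.png",cv2.resize(t[170:350,210:410],(667,600),interpolation=cv2.INTER_CUBIC))
E
```

```text
10.45 [ 0.5425685  -0.01722983  0.13525156] [-0.08  0.04  0.02 -0.03 -0.   -0.11  0.01]
[-4.91590876 -1.58325028  7.9937551 ] [-0.15910181  1.02641702 -0.03942052] [ 0.5425579  -0.01725366  0.13523706]
```

View pics/i1.png

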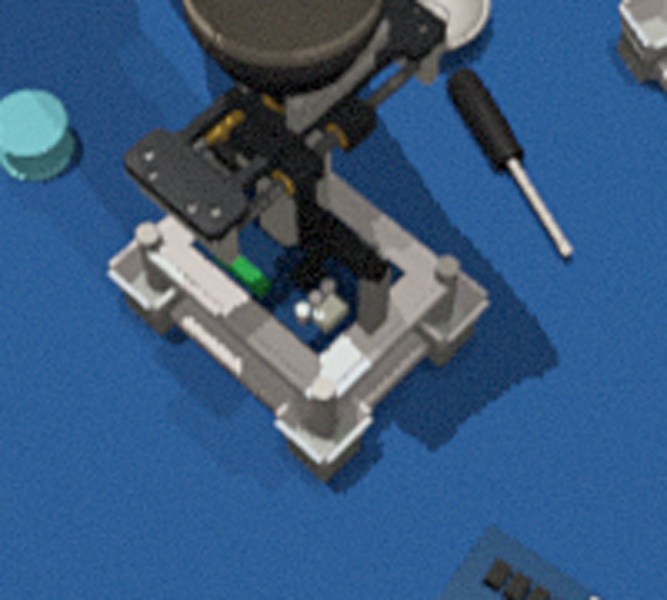

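All visible posts sit deep in the cups. The moment of about 1 Nm suggests the robot-side pair touches first, so I'll ease the grip to let it settle while still held, then open.

Call:
play_rows:
  commands:
    - [[0, 0, 0, 0], [0, 0, 0, 0], [0, 0, 0, 0], [0, 0, 0, 0], [0, 0, 0, 0]]
  newtons: 4

```text
t: 11.0
eef_pos: [0.5426, -0.0171, 0.1353]
tool_rot: [[-0.932, 0.0, 0.364], [-0.364, 0.003, -0.932], [-0.001, -1.0, -0.002]]
ft_force: [0.4, 1.8, -1.0]
gripper_width: 0.0162
```

Run:
```python
from rig import r
s=r.state();print(s["ft_force"],s["moment"],s["eef_pos"],s["gripper_width"])
```

```text
[ 0.41900876  1.79503707 -1.04774452] [ 0.13256754  0.14595782 -0.04335013] [ 0.5426009  -0.01712463  0.13525202] 0.016159518457498134
```

Settled: the moment and force have almost gone. Next I open and retreat straight up.

Call:
play_rows:
  commands:
    - [[0, 0, 0, 0], [0, 0, 0, 0], [0, 0, 0, 0], [0, 0, 0, 0], [0, 0, 0, 0], [0, 0, 0, 0], [0, 0, 0, 0], [0, 0, 0, 0], [0, 0, 0, 0], [0, 0, 0, 0]]
  claw: 1

```text
t: 12.0
eef_pos: [0.5426, -0.0171, 0.1353]
tool_rot: [[-0.932, 0.0, 0.363], [-0.363, 0.003, -0.932], [-0.001, -1.0, -0.002]]
ft_force: [0.1, -0.5, -0.2]
gripper_width: 0.0922
```

Call:
play_rows:
  commands:
    - [[0, -0.02, 0, 0], [0, -0.06, 0, 0], [0, -0.12, 0, 0], [0, -0.2, 0, 0], [0, -0.3, 0, 0], [0, -0.4, 0, 0], [0, -0.5, 0, 0], [0, -0.6, 0, 0], [0, -0.65, 0, 0], [0, -0.65, 0, 0]]

```text
t: 13.0
eef_pos: [0.5432, -0.0174, 0.267]
tool_rot: [[-0.932, 0.003, 0.364], [-0.364, 0.003, -0.932], [-0.004, -1.0, -0.001]]
ft_force: [0.4, 0.4, -0.3]
gripper_width: 0.094
```

```bash
python3 look.py k scene top wrist;  python3 - <<'E'
import cv2,numpy as np
t=cv2.imread("pics/k_scene.png")
cv2.imwrite("pics/k1.png",cv2.resize(t[190:330,220:380],(686,600),interpolation=cv2.INTER_CUBIC))
E
```

```text
13.1 [ 0.54233154 -0.01750141  0.26489326] [-0.02  0.67 -0.02  0.76  0.02 -0.07 -0.03]
```

View pics/k1.png

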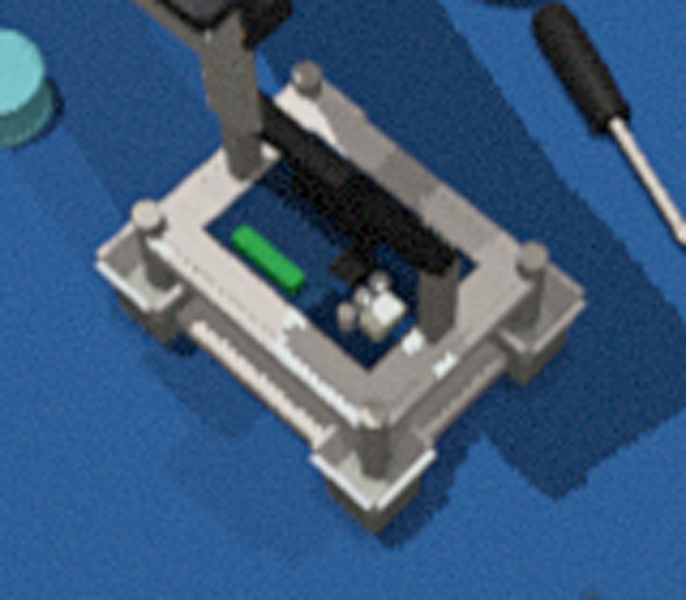

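View pics/k_wrist.png

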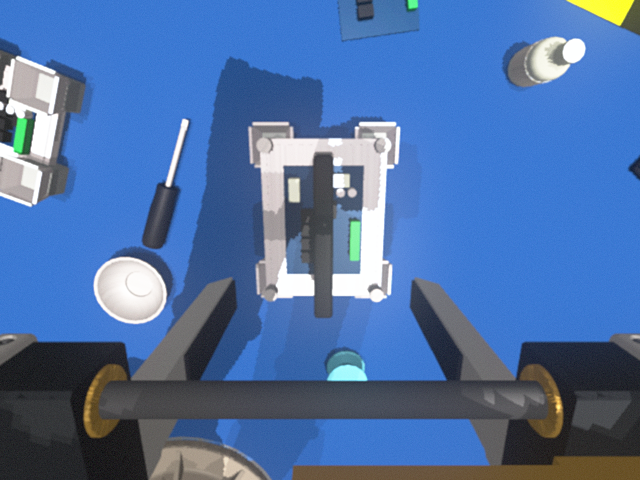

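View pics/k_top.png

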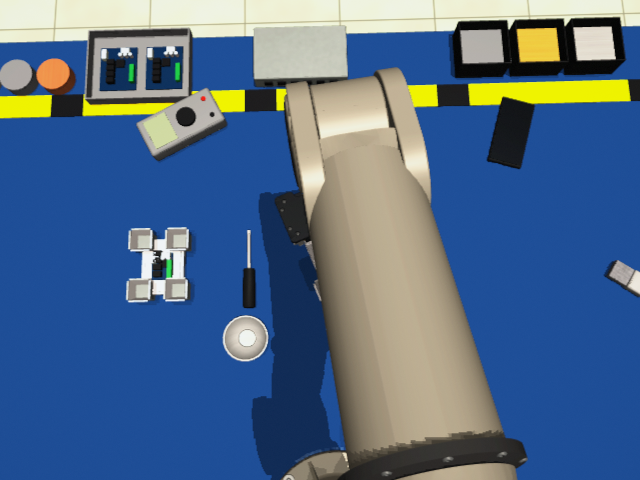

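All four posts stand in the cups and the gripper is clear. In the wrist view the post tops are at (264,146), (381,146), (270,293) and (377,294). I'll check the heights.

Run:
```python
from h import *
import pickle
np.set_printoptions(precision=4,suppress=True)
s,cw=pickle.load(open("pics/k_wrist.pkl","rb"));_,cs=pickle.load(open("pics/k_scene.pkl","rb"))
W=[(264.5,145.5),(381,145.5),(270,293.5),(377,294)]
S=[np.array((220,190))+np.array(p)/4.286 for p in [(148,215),(307,78),(531,257),(375,413)]]
for u in W:
    p=onz(cw,u,.097);q=proj(cs,p);j=min(S,key=lambda v:np.linalg.norm(v-q));P,g=tri(cw,u,cs,j);print("onz",p,"tri",P,"gap %.4f"%g,"px err",j-q)
X=np.array([onz(cw,u,.097) for u in W]);print(X.mean(0),[np.linalg.norm(X[i]-X[j]).round(4) for i,j in itertools.combinations(range(4),2)])
```

```text
onz [0.591  0.0606 0.097 ] tri [0.5911 0.0617 0.0949] gap 0.0017 px err [0.8486 0.3006]
onz [ 0.6303 -0.0403  0.097 ] tri [ 0.6311 -0.0398  0.0941] gap 0.0024 px err [1.0175 0.9516]
onz [0.4515 0.0072 0.097 ] tri [0.451  0.0077 0.0934] gap 0.0023 px err [0.5562 1.0015]
onz [ 0.4917 -0.097   0.097 ] tri [ 0.4946 -0.0949  0.1021] gap 0.0021 px err [ 1.5947 -0.1202]
[ 0.5411 -0.0174  0.097 ] [np.float64(0.1084), np.float64(0.1493), np.float64(0.1863), np.float64(0.185), np.float64(0.1498), np.float64(0.1117)]
```

One height is 5 mm off, within picking noise, but it needs a cleaner look. I'll move the arm aside for clear views.

Call:
play_rows:
  commands:
    - [[0, -0.05, 0.05, 0], [0, -0.1, 0.15, 0], [0, -0.15, 0.3, 0], [0, -0.2, 0.45, 0], [0, -0.2, 0.6, 0], [0, -0.2, 0.75, 0], [0, -0.2, 0.85, 0], [0, -0.2, 0.95, 0], [0, -0.2, 1, 0], [0, -0.2, 1, 0]]

```text
t: 14.15
eef_pos: [0.615, -0.2048, 0.3035]
tool_rot: [[-0.932, -0.001, 0.363], [-0.363, 0.003, -0.932], [0.0, -1.0, -0.003]]
ft_force: [-0.9, 0.6, 1.0]
gripper_width: 0.0939
```

Call:
play_rows:
  commands:
    - [[0, 0, 0.1, 0], [0, 0, 0.2, 0], [0, 0, 0.3, 0], [0, 0, 0.45, 0], [0, 0, 0.6, 0], [0, 0, 0.75, 0], [0, 0, 0.85, 0], [0, 0, 0.95, 0], [0, 0, 1, 0], [0, 0, 1, 0]]

```text
t: 15.15
eef_pos: [0.6876, -0.3913, 0.3024]
tool_rot: [[-0.932, -0.002, 0.362], [-0.362, 0.003, -0.932], [0.001, -1.0, -0.004]]
ft_force: [0.3, 0.2, 0.4]
gripper_width: 0.094
```

```bash
python3 look.py m scene top;  python3 - <<'E'
import cv2,numpy as np
t=cv2.imread("pics/m_scene.png");cv2.imwrite("pics/m1.png",cv2.resize(t[190:310,230:370],(700,600),interpolation=cv2.INTER_CUBIC))
t=cv2.imread("pics/m_top.png");cv2.imwrite("pics/m2.png",cv2.resize(t[180:305,275:400],(600,600),interpolation=cv2.INTER_CUBIC))
E
```

```text
15.2 [ 0.68765383 -0.39036794  0.3026625 ] [-0.54 -1.02 -0.56  0.83 -0.18 -0.15 -0.07]
```

View pics/m1.png

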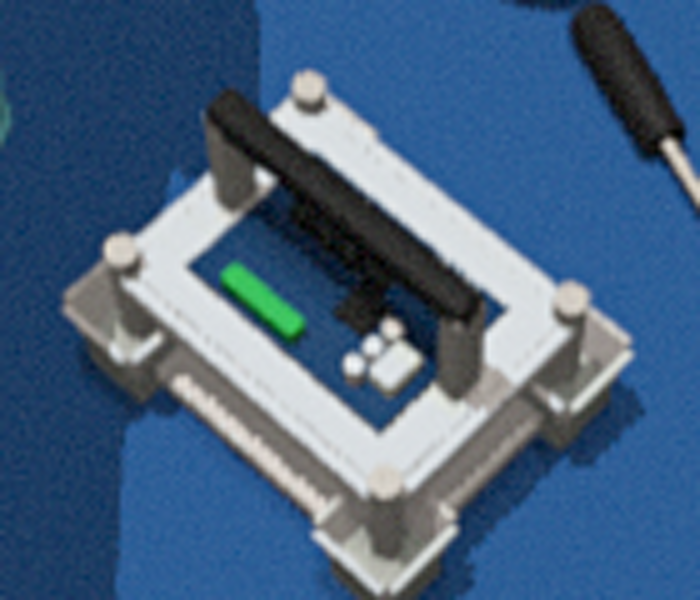

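View pics/m2.png

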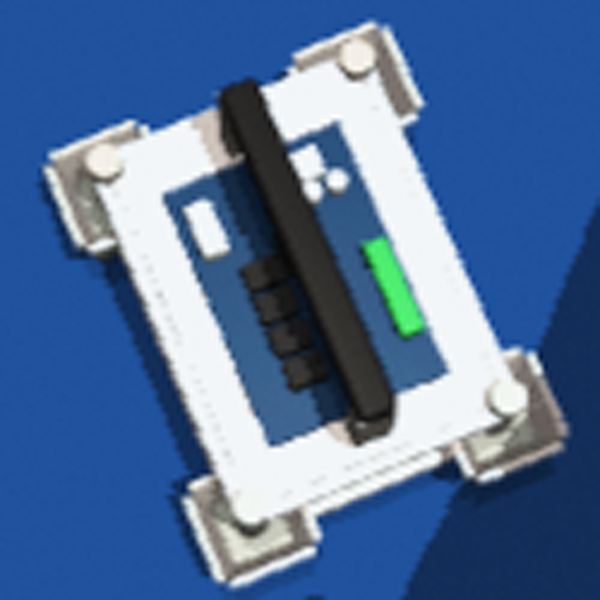

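Run:
```python
from h import *
import pickle
np.set_printoptions(precision=4,suppress=True)
_,ct=pickle.load(open("pics/m_top.pkl","rb"));_,cs=pickle.load(open("pics/m_scene.pkl","rb"))
T=[np.array((275,180))+np.array(p)/4.8 for p in [(357,57),(104,163),(507,396),(250,503)]]
S=[np.array((230,190))+np.array(p)/5 for p in [(386,480),(571,297),(121,248),(309,86)]]
X=[]
for u,v in zip(T,S):
    P,g=tri(ct,u,cs,v);X.append(P);print(P,"gap %.4f"%g)
X=np.array(X);print(X.mean(0));d=X[0]-X[2]+X[1]-X[3];print(np.degrees(np.arctan2(d[1],d[0])))
```

```text
[ 0.6315 -0.0409  0.0968] gap 0.0029
[0.5909 0.0617 0.0968] gap 0.0030
[ 0.4918 -0.0951  0.0984] gap 0.0019
[0.4528 0.0071 0.0987] gap 0.0023
[ 0.5418 -0.0168  0.0977]
21.36804347815171
```

The post tops are at 96.8, 96.8, 98.4 and 98.7 mm. On the bench they were at about 66 mm, so the 30 mm cup floors account for it, and the tier is level within measuring noise. I'm handing the job in.

Run:
```python
from rig import r
print(r.state()["t"]);print(r.finish_job())
```

```text
15.25
the job is handed in; nothing more can be done
None
```

The tier is standing in the larger base frame with all four posts in their cups. I handed the job in at 15.25 s, with the arm clear of everything.

**What I did:** I gripped the tier by the middle of its handle, carried it over the base and lowered it in small steps. Contact came at TCP height 135.3 mm, where 135.4 mm was expected for posts home. One end touched first, shown by a moment of about 1 Nm. I eased the grip from 45 N to 4 N so the tier could settle while still held, then opened and backed straight up.

**Last checks:**
- **Height and level:** With a clear view from two cameras, the post tops are at 96.8, 96.8, 98.4 and 98.7 mm. Expected was about 97 mm, so the tier is level to within about 2 mm, which is my measuring noise.
- **Position:** Its centre is within about 2 mm of the base centre and its yaw is 21.4°, against 21.1–21.5° measured for the base.
- **Check that disagreed:** An earlier height check, with the arm partly in the way, put one post at 102 mm and the other three at 93–95 mm. The clear views did not repeat this, so I put it down to picking error.

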